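# Dress a bench pin, slide it out to its line and hold it for the clamp

## Task

Get the bench pin ready to be clamped: take the emery block from the leather mat and, with the block laid square across the pin, dress the pin's top face with light, steady pressure in a stroke from the scribed line to the nose, then lay the block back flat on the mat. Then slide the pin, without lifting it, straight out over the station's front edge until its scribed line lies on the edge and the pin is square to it; it is nose-heavy there, so keep hold of it, level and flat on the station, and finish while still holding it, so that I can put the clamp on. Leave the other things where they are.

Things in the scene. Friction and masses are not known exactly. Their poses are not given: they have to be found in the camera images.
- riser: bench-top station: fixed level wooden top 340 (its x) x 320 mm, upper face 95 mm above the table; origin under its centre at table height. Its -y side is the front (outward) side, where an aluminium catch tray 250 mm wide is drawn out 100 mm past the edge, rim 41 mm above the table. It stands up to 13 degrees turned
- riser_edge (a point): middle of the station's straight front edge, on its upper face; axes as the station: x along the edge, -y outward, z up
- pin: bench pin: loose pale board 230 (its y) x 60 x 18 mm, 0.15 to 0.25 kg, flat on the station; its -y end is the nose, with a V notch 24 mm wide, 60 mm deep, 20 to 50 mm short of the front edge. Thin dark line scribed across it, 150 mm from the nose, 80 mm from the tail. Origin under the middle of the line. Centre of mass about 30 mm noseward of the line
- pin_line (a point): middle of the scribed line, on the pin's top face; axes as the pin
- pin_nose (a point): middle of the pin's nose end, at top-face height, between the two prongs
- pin_tail (a point): middle of the pin's tail end, on the top face; the bare tail (80 mm) is the place to hold it, 60 mm wide
- mat: brown leather mat fixed on the table, 240 (its x) by 140 (its y) mm, 3 mm thick; origin at the centre of its underside
- block: emery block: loose wooden grip 75 (its x) x 34 (its y) x 26 mm on a dark grey emery-faced sponge-rubber sole, 36 mm tall in all, 0.07 to 0.12 kg, lying sole down on the mat. The sole springs in 1 mm per 2.5 N, 6 mm at most. Origin at the centre of the unpressed sole's underside. Grip it by the wood, across its 34 mm width
- pliers: bystander: pliers 120 mm long with black grips, 12 mm thick, lying on the mat beside the block (either end of the mat); origin under the middle, length along its y
- bench_block: bystander: square steel bench block 60 by 60 by 20 mm on the station, on the pin's +x side; origin at the centre of its underside
- ring_clamp: bystander: wooden ring clamp 125 (its y) by 23 mm, 23 mm tall, lying on the station, on the pin's -x side; origin under its centre
- g_clamp: bystander: grey G-clamp lying on the table, about 100 by 165 mm, 20 mm thick; origin under the middle of its frame
- saw_frame: bystander: jeweller's saw frame lying on the table, 235 mm long, 24 mm high; origin on the table in line with the wooden handle
- tub: bystander: round white tub with a blue lid, 68 mm across, 62 mm tall, on the table; origin at the centre of its underside
- third_hand: bystander: third hand, a round weighted base 72 mm across with a rod and cross-lock tweezers, 100 mm tall, on the table; origin at the centre of its underside

How it is judged:
By the outcome, as a careful person would: the job done as asked, in the order asked, and still so for the second after the job is handed in, while the arm keeps its last pose, push and grip.
It also fails if it takes over 72 s, if anything falls off the work surface, if the arm or the gripper's body presses on something with over 40 N, if the wrist force passes 120 N, or if a joint passes its speed limit or range.

## Robot

A 6-joint arm with a two-finger parallel gripper is mounted at the origin on the work surface. World frame = base frame: x ahead of the robot, y to its left, z up, the work surface at z = 0. Lengths are in m, angles in rad, forces in N, time in s.
With the tool pointing down it reaches from about 0.375 to 0.9 m from the base axis. Payload 3.1 kg.
Tool frame: the origin (TCP) lies at the very end of the fingers, on their centre line; the grasp point (between the pads) lies 19 mm behind it; z points along the fingers, y is the line along which they close (so a half turn about z gives the same grasp; the last joint's range is limited). The gripper opens to 85 mm and grips with 20 to 120 N. Pads are 22 mm wide; open, the fingers measure 114 mm over their backs; the gripper's body (76 mm by 85 mm) begins 54 mm behind the grasp point. The pads swing forward as they close: fully open they stand 13 mm farther back than shut.
Start: joints at [1.028, 0.527, 1.433, -0, 1.181, -0.178], TCP at [0.223, 0.584, 0.231] pointing down, gripper open.
Joint ranges: [-3.08, 3.08], [-0.75, 2.2], [0.22, 2.44], [-1.43, 4.57], [0, 2.65], [-2.85, 2.85]. Speed limits (rad/s): [2.79, 2.79, 3.14, 3.14, 3.14, 3.14].

## Interface

Orientations are given as a unit quaternion [x, y, z, w].
In Python, from station import sense, snapshot, camera_params, sign_off gives the robot as it stands.
- The arm moves only by the shell command python3 -m handwheel 'ROWS' [OPENING] [FORCE]. ROWS is JSON, a list that holds one entry, the list of rows, each a list of 4 numbers: the shift along the tool's x, y, z in units of 25 mm (1.0 is 25 mm), then the turn about the tool's z in units of 6 degrees (1.0 is 6 degrees). A call has 1 to 20 rows; each row shifts and turns the commanded pose from where the row before left it, along the tool's axes as they then stand; what a row does not reach is not made up. A row lasts 1/8 s, in which the tool goes at most 62.5 mm and 10.7 degrees, less where a joint would pass 70% of its speed; a pose out of reach is approached as far as the arm can. A call is refused whole if a number of a shift passes 1 or a number of a turn 1, either way. A call with a gripper value outside its range is refused whole. OPENING is the finger opening in mm, from 0 to 85.4, set as the call begins (- or left out, the last holds). The fingers move at their own pace and stop on an object; FORCE is the grip in N (left out, the last holds). Time passes only in rows, so rows that do not move let the fingers close. It gives the time, the measured TCP pose, the force, the opening and the grip force at its end, in the units of the state.
- sense(): the state, without advancing time (a new reading comes with each control period).
- snapshot(name): name is "side" or "top" or "wrist"; returns (picture, depth): 400x640x3 uint8, red, green, blue; 400x640 float32, m along the optical axis (not along the pixel's ray), 0 where there is no reading.
- camera_params(name): a dict with "mtx" (3x3 intrinsics, pixels), "extrinsics" (4x4, takes a point from camera to world coordinates); the wrist camera has in their place "hand_eye" (4x4, takes a point from camera to tool coordinates, whose origin is the TCP and whose axes are the flange's). Camera axes: x right, y up, looking along -z (the intrinsics and any distortion apply to the point x, -y, -z); pixel columns grow to the right and rows downward; lengths in m; the calibration is good to about 2 mm. A picture is of the moment at which its call begins: read the wrist's pose just before it. camera_params takes no time and is no camera call.
- sign_off(): hands the job in; it is judged then, once.
The state is a dict: "t": time; "q": joint angles; "qd": joint speeds; "tau": joint torques, N m; "tcp_pos": TCP position; "tool_rot": TCP orientation; "force": force on the tool from outside, world axes, zero at the start; "ft_torque": the same for the moment, N m; "finger_gap": opening from 0.0 (shut) to 1.0 (fully open); "gripper_force": force on a finger pad.
Only numpy, scipy, OpenCV 4.12 (cv2) and the standard library are available. Lean on these libraries where they do the work, as an engineer would, in place of code of your own. Each camera call takes 0.05 s, during which the arm holds its last target. There are 200 camera calls.

## Working session

There is one attempt and no reset: what is moved stays moved. The work goes in short steps, Python scripts to look and compute and a shell command to move; the robot and the scene stay as the last step left them, time stands still between calls to the robot, and variables do not carry over. Pictures are saved under pics/ and viewed, at most 10 in all, crops included, and the job is handed in when it is done.

```bash
mkdir -p pics; ls
cat > h.py <<'E'
import numpy as np, cv2
from scipy.spatial.transform import Rotation as R
from station import sense, snapshot, camera_params, sign_off
def cam(name,s=None):
    p=camera_params(name); K=np.array(p['mtx'])
    if 'extrinsics' in p: T=np.array(p['extrinsics'])
    else:
        T=np.eye(4);T[:3,:3]=R.from_quat(s['tool_rot']).as_matrix();T[:3,3]=s['tcp_pos'];T=T@np.array(p['hand_eye'])
    return K,T
def ray(K,T,uv,z):
    uv=np.atleast_2d(uv).astype(float)
    d=np.c_[(uv[:,0]-K[0,2])/K[0,0],-(uv[:,1]-K[1,2])/K[1,1],-np.ones(len(uv))]@T[:3,:3].T
    o=T[:3,3]; return o+d*((z-o[2])/d[:,2])[:,None]
def proj(K,T,P):
    c=(np.atleast_2d(P)-T[:3,3])@T[:3,:3]
    return np.c_[K[0,0]*c[:,0]/-c[:,2]+K[0,2],-K[1,1]*c[:,1]/-c[:,2]+K[1,2]]
def save(n,im): cv2.imwrite('pics/'+n+'.png',cv2.cvtColor(im,cv2.COLOR_RGB2BGR))
E
python3 - <<'E'
from h import *
s=sense();print(s)
for n in ['top','side']:
    im,d=snapshot(n);save(n,im);np.save(n+'_d.npy',d);p=camera_params(n);print(n,{k:(np.round(v,4).tolist() if not isinstance(v,str) else v) for k,v in p.items()})
p=camera_params('wrist');print({k:np.round(v,4).tolist() for k,v in p.items()})
E
```

```text
pics
{'t': 0.0, 'q': array([ 1.02750910e+00,  5.28506947e-01,  1.43394178e+00,  3.33530364e-06,
        1.18140464e+00, -1.78532138e-01]), 'qd': array([ 0.00114283, -0.00028967,  0.002179  , -0.00119338,  0.00160573,
        0.00052896]), 'tau': array([ 1.73474182e-04, -4.42351019e+01, -1.78024828e+01, -3.01282789e-04,
        8.54195212e-03, -8.47853414e-06]), 'tcp_pos': array([0.22255167, 0.58324148, 0.23029602]), 'tool_rot': array([ 1.81368708e-01,  9.83414518e-01, -1.05698933e-03, -4.00600212e-04]), 'force': array([-0.5559932 ,  0.31486129, -0.17211865]), 'ft_torque': array([-0.00816884, -0.01606663,  0.01219493]), 'gripper_force': 0.0, 'finger_gap': 1.0008232804063912}
top {'mtx': [[376.4582, 0.0, 321.1887], [0.0, 376.4582, 199.9226], [0.0, 0.0, 1.0]], 'extrinsics': [[0.0248, 0.9963, -0.0823, 0.4307], [-0.9997, 0.0246, -0.0027, 0.0607], [-0.0007, 0.0824, 0.9966, 1.295], [0.0, 0.0, 0.0, 1.0]]}
side {'mtx': [[386.5828, 0.0, 317.7347], [0.0, 386.5828, 197.6575], [0.0, 0.0, 1.0]], 'extrinsics': [[0.8795, 0.344, -0.3288, 0.1946], [-0.4755, 0.6083, -0.6354, -0.5571], [-0.0186, 0.7152, 0.6986, 0.794], [0.0, 0.0, 0.0, 1.0]]}
{'mtx': [[344.4723, 0.0, 321.6498], [0.0, 344.4723, 201.7192], [0.0, 0.0, 1.0]], 'hand_eye': [[0.0001, 0.9526, 0.3042, 0.0783], [1.0, 0.0002, -0.0008, -0.0001], [-0.0008, 0.3042, -0.9526, -0.142], [0.0, 0.0, 0.0, 1.0]]}
```

View pics/top.png

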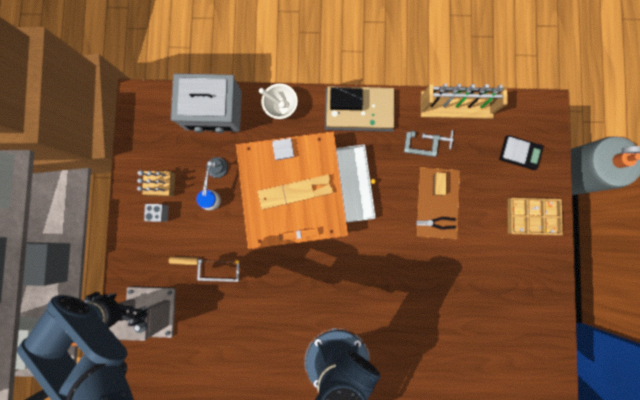

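View pics/side.png

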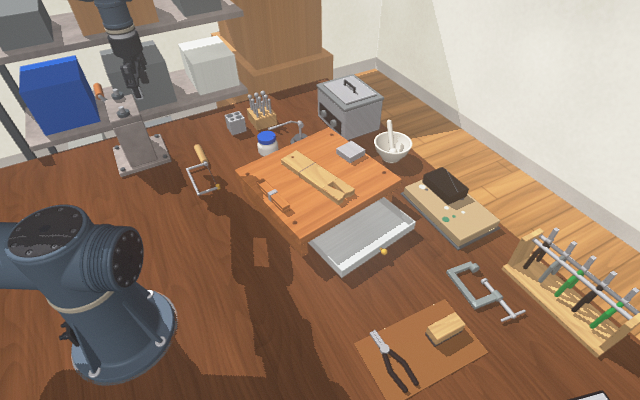

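Top view: station centred around px (292,190) with its front edge to the right (col ~342) above the tray (358,183). The pin runs from (260,200) to (334,184). The block is at (441,183), the pliers at (436,222), the steel block at (284,148) and the ring clamp at about (300,236).

Run:
```python
from h import *
K,T=cam('top')
im=cv2.cvtColor(cv2.imread('pics/top.png'),cv2.COLOR_BGR2RGB);d=np.load('top_d.npy')
v,u=np.mgrid[:400,:640]
c=np.stack([(u-K[0,2])/K[0,0]*d,-(v-K[1,2])/K[1,1]*d,-d],-1)
P=c@T[:3,:3].T+T[:3,3]
np.save('P.npy',P)
hsv=cv2.cvtColor(im,cv2.COLOR_RGB2HSV)
for uv in [(295,191),(325,187),(441,183),(441,195),(250,160),(430,190),(284,148),(360,185),(441,177)]: print(uv,hsv[uv[1],uv[0]],P[uv[1],uv[0]].round(4))
a=cv2.resize(im[130:250,230:380],None,fx=5,fy=5,interpolation=cv2.INTER_CUBIC)
save('crop',a)
b=cv2.resize(im[160:245,405:470],None,fx=6,fy=6,interpolation=cv2.INTER_CUBIC)
a2=np.zeros((600,750+390,3),np.uint8);a2[:600,:750]=a;a2[:510,750:]=b
save('crop2',cv2.resize(a2,(800,421)))
```

```text
(295, 191) [ 18 134 232] [0.5545 0.1473 0.1131]
(325, 187) [ 19 131 237] [0.5696 0.0529 0.1125]
(441, 183) [ 20 128 237] [ 0.6009 -0.3357  0.0427]
(441, 195) [ 14 151 160] [ 0.5642 -0.3468  0.0074]
(250, 160) [ 14 192 227] [0.6536 0.2971 0.0936]
(430, 190) [ 14 178 173] [ 0.5807 -0.3095  0.0058]
(284, 148) [124   9 221] [0.6914 0.1865 0.1131]
(360, 185) [ 80   3 243] [ 0.5918 -0.068   0.0082]
(441, 177) [ 20 128 236] [ 0.6212 -0.3358  0.0423]
```

View pics/crop2.png

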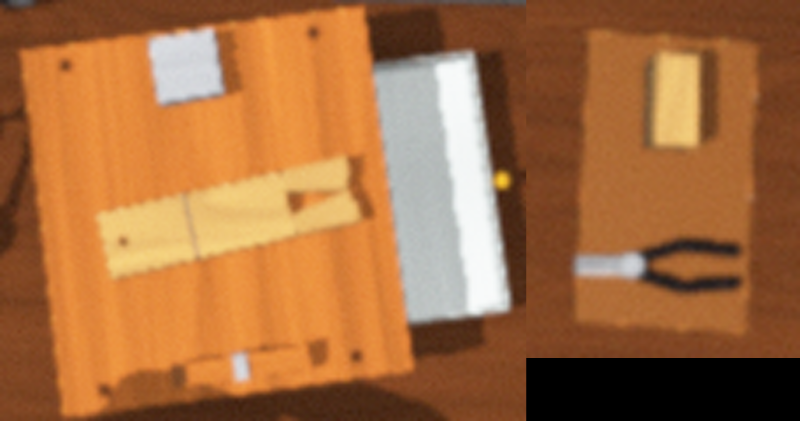

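The crop shows the pin slightly rotated relative to the station, its line about a third from the tail, and the block's long side along world x on the mat, well clear of the pliers.

```bash
cat > m.py <<'E'
from h import *
def big(m):
    c,_=cv2.findContours(m.astype(np.uint8),cv2.RETR_EXTERNAL,cv2.CHAIN_APPROX_NONE); return max(c,key=cv2.contourArea)[:,0]
def rect(K,T,m,z):
    """min-area rectangle of a mask on plane z: centre, long axis direction deg, sizes(mm)"""
    P=ray(K,T,big(m),z)[:,:2]
    (c,s,a)=cv2.minAreaRect((P*1000).astype(np.float32)); 
    if s[0]<s[1]: a+=90; s=s[::-1]
    return np.array(c)/1000,a%180,s
E
python3 - <<'E'
from m import *
for n,box in [('top',[(230,130,380,250),(425,165,460,205)]),('side',[(225,120,420,260),(415,300,480,360)])]:
    K,T=cam(n);im=cv2.cvtColor(cv2.imread(f'pics/{n}.png'),cv2.COLOR_BGR2HSV).astype(int);H,S,V=im[...,0],im[...,1],im[...,2]
    pale=(H>=16)&(H<=25)&(S<165)&(S>90)&(V>150 if n=='side' else V>200)
    for (x0,y0,x1,y1),z in zip(box,[.113,.039]):
        m=np.zeros_like(pale);m[y0:y1,x0:x1]=pale[y0:y1,x0:x1]
        print(n,[np.round(q,4) for q in rect(K,T,m,z)],m.sum())
    if n=='top':
        m=np.zeros_like(pale);m[100:260,230:350]=((S>110)&(V>205))[100:260,230:350]
        m=cv2.morphologyEx(m.astype(np.uint8),cv2.MORPH_OPEN,np.ones((5,5)))
        m=cv2.fillPoly(m,[cv2.convexHull(big(m))],1)
        c,a,s=rect(K,T,m,.095);print('station',c,a,s)
        # front edge pixels
        pts=ray(K,T,[(np.nonzero(m[v])[0].max()+.5,v) for v in range(142,230)],.095)
        f=np.polyfit(pts[:,0],pts[:,1],1);r=pts[:,1]-np.polyval(f,pts[:,0]);k=abs(r)<.006;f=np.polyfit(pts[k,0],pts[k,1],1);print('front edge y=',f,'deg',np.degrees(np.arctan(f[0])),k.mean())
        m2=np.zeros_like(pale);m2[160:245,405:470]=((H>=11)&(H<=22)&(V>140))[160:245,405:470]
        print('mat',rect(K,T,m2,.003))
        # line
        hull=big((lambda q:q)(m.astype(bool)&pale))
        P=np.load('P.npy')
    
    m=(V<V.max());
# dark line: sample top image along pin axis
E
```

```text
top [array([0.5527, 0.149 ]), np.float64(104.8266), array([231.4934,  62.9232])] 1363
top [array([ 0.6014, -0.3351]), np.float64(179.8677), array([74.1022, 30.2721])] 212
station [0.56206561 0.161388  ] 8.895150184631348 (338.53662109375, 319.9012756347656)
front edge y= [ 0.15382183 -0.08638041] deg 8.744800976185047 1.0
mat (array([ 0.53660663, -0.33666129]), 177.4657745361328, (244.80018615722656, 142.14993286132812))
side [array([0.5501, 0.1468]), np.float64(104.6804), array([230.819 ,  70.7158])] 1444
side [array([ 0.5972, -0.3372]), np.float64(179.3573), array([82.8746, 37.6684])] 629
```

```bash
python3 -m handwheel '[[[0,0,0,-0.87],[0,0,0,-0.87],[0,0,0,-0.87],[0,0,0,-0.87],[-0.41,-1,0,0],[-0.41,-1,0,0],[-0.41,-1,0,0],[-0.41,-1,0,0],[-0.41,-1,0,0],[-0.41,-1,0,0],[-0.41,-1,0,0],[-0.41,-1,0,0],[-0.41,-1,0,0],[-0.41,-1,0,0],[-0.41,-1,0,0],[-0.41,-1,0,0],[-0.41,-1,0,0],[-0.41,-1,0,0],[-0.41,-1,0,0],[-0.41,-1,0,0]]]'
```

```text
t: 2.6
tcp_pos: [0.3868, 0.1829, 0.2311]
tool_rot: [0.0, 1.0, -0.0, -0.0]
force: [-0.1, -0.1, 0.2]
finger_gap: 1.0
gripper_force: 0.0
```

```bash
python3 -m handwheel '[[[-0.43,-1,0,0],[-0.43,-1,0,0],[-0.43,-1,0,0],[-0.43,-1,0,0],[-0.43,-1,0,0],[-0.43,-1,0,0],[-0.43,-1,0,0],[-0.43,-1,0.1,0],[-0.43,-1,0.1,0],[-0.43,-1,0.1,0],[-0.43,-1,0.1,0],[-0.43,-1,0.1,0],[-0.43,-1,0.1,0],[-0.43,-1,0.1,0],[-0.43,-1,0.1,0],[-0.43,-1,0.1,0],[-0.43,-1,0.1,0],[-0.43,-1,0,0],[-0.43,-1,0,0],[-0.43,-1,0,0]]]'
python3 - <<'E'
from m import *
s=sense();print(s['tcp_pos'],s['q'])
im,d=snapshot('wrist');save('w1',im);K,T=cam('wrist',s)
h=cv2.cvtColor(im,cv2.COLOR_RGB2HSV).astype(int);H,S,V=h[...,0],h[...,1],h[...,2]
m=(H>=17)&(H<=25)&(S<165)&(S>90)&(V>180)
c=big(m);print(rect(K,T,m,.039),cv2.boundingRect(c))
E
```

```text
t: 5.1
tcp_pos: [0.6019, -0.3178, 0.2059]
tool_rot: [0.0, 1.0, 0.0, -0.0]
force: [0.5, -0.5, -0.4]
finger_gap: 1.001
gripper_force: 0.0
[ 0.60188972 -0.31778309  0.20586063] [-6.49600100e-01  6.30484620e-01  1.30589950e+00  1.79490236e-05
  1.20572655e+00 -2.21998175e+00]
(array([ 0.60076447, -0.11068246]), 128.62188339233398, (15.58440113067627, 14.640514373779297)) (538, 174, 19, 15)
```

View pics/w1.png

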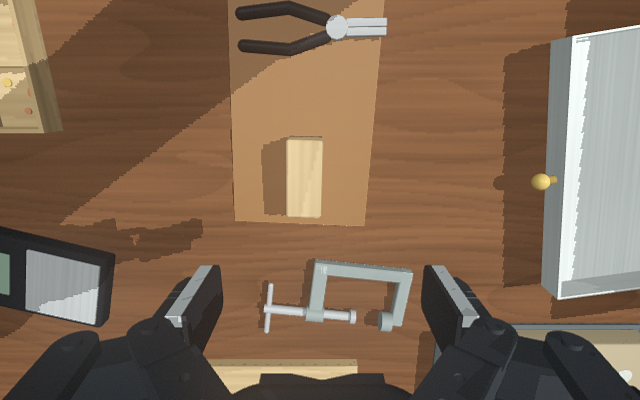

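The wrist view shows the block top at px cols 287–322, rows 138–217, with the pliers at the far end of the mat. The open fingertips (gap ~204 px) sit about 15 mm behind the TCP, so the TCP refers to shut fingers.

Run:
```python
from m import *
s=sense();K,T=cam('wrist',s);im=cv2.imread('pics/w1.png')
h=cv2.cvtColor(im,cv2.COLOR_BGR2HSV).astype(int);H,S,V=h[...,0],h[...,1],h[...,2]
print(h[180,305],h[180,340],h[180,270],h[100,300])
w=np.zeros(H.shape,bool);w[125:230,255:340]=1
m=w&(H>=16)&(S<125)&(V>150)
print(rect(K,T,m,.039),cv2.boundingRect(big(m)))
w[:]=0;w[50:240,220:395]=1
m=w&(V>90)&(H>=8)&(H<=25)&(S>60)&(S<170)
print(m.sum())
# mat near edge / corners by hand
print(ray(K,T,[(236,221),(364,226),(229,0),(384,0)],.003).round(4))
```

```text
[ 20  79 227] [ 15 117 183] [ 15 124 140] [ 16 116 183]
(array([ 0.60218475, -0.33763858]), 178.05075073242188, (77.18029022216797, 35.02064895629883)) (286, 137, 38, 82)
32980
[[ 0.6576 -0.4143  0.003 ]
 [ 0.6635 -0.277   0.003 ]
 [ 0.4483 -0.4041  0.003 ]
 [ 0.4487 -0.2669  0.003 ]]
```

```bash
python3 -m handwheel '[[[0,-0.39,0,0.17],[0,-0.39,0,0.16],[0,0,0.95,0],[0,0,0.95,0],[0,0,0.95,0],[0,0,0.95,0],[0,0,0.95,0],[0,0,0.95,0],[0,0,0.95,0],[0,0,0.5,0],[0,0,0.45,0],[0,0,0,0]]]'
python3 -m handwheel '[[[0,0,0,0],[0,0,0,0],[0,0,0,0],[0,0,0,0]]]' 20 30
```

```text
t: 6.65
tcp_pos: [0.6011, -0.3355, 0.0158]
tool_rot: [0.017, 1.0, 0.0, -0.0]
force: [-0.3, 1.0, -0.3]
finger_gap: 0.998
gripper_force: 0.0
t: 7.15
tcp_pos: [0.6017, -0.336, 0.0169]
tool_rot: [0.017, 1.0, -0.0, 0.0]
force: [-0.2, 0.1, 1.3]
finger_gap: 0.388
gripper_force: 37.2
```

```bash
python3 -m handwheel '[[[0,0,-0.4,0],[0,0,-1,0],[0,0,-1,0],[0,0,-1,0],[0,0,-1,0],[0,0,-1,0],[0,0,-1,0],[0,0,-0.6,0],[0.12,0.5,0,0],[0.12,1,0,0],[0.12,1,0,0],[0.12,1,0,0],[0.12,1,0,0],[0.12,1,0,0],[0.12,1,0,0],[0.12,1,0,0],[0.12,1,0,0],[0.12,1,0,0],[0.12,0.8,0,0],[0,0.3,0,0]]]'
python3 -m handwheel '[[[0,0,0,-0.7],[0,0,0,-0.7],[0,0,0,-0.7],[0,0,0,-0.7],[0,0,0,0]]]'
cat > w.py <<'E'
import sys
from m import *
s=sense();print(s['tcp_pos'],s['force'],s['finger_gap'])
im,d=snapshot('wrist');save(sys.argv[1],im);K,T=cam('wrist',s);np.savez('pics/'+sys.argv[1],K=K,T=T,d=d)
E
python3 w.py w2
```

```text
t: 9.65
tcp_pos: [0.5774, -0.0682, 0.1914]
tool_rot: [0.017, 1.0, -0.0, -0.0]
force: [0.3, -0.3, -0.7]
finger_gap: 0.388
gripper_force: 37.0
t: 10.28
tcp_pos: [0.578, -0.0703, 0.1913]
tool_rot: [-0.128, 0.992, -0.0, 0.0]
force: [-0.4, -0.2, -1.4]
finger_gap: 0.393
gripper_force: 37.1
[ 0.57799846 -0.07025901  0.19131343] [-0.42179757 -0.22894543 -1.3732323 ] 0.3934026649354859
```

View pics/w2.png

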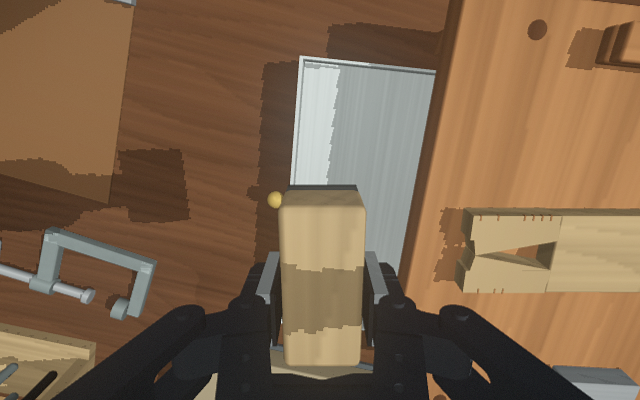

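The block hangs square in the grip, and the pin at right (nose at col ~465, rows 210–292) runs nearly horizontal in the image, so the yaw matches. I'll shift so the whole pin is visible and measure it.

```bash
python3 -m handwheel '[[[-0.55,0.98,0,0],[-0.55,0.98,0,0],[-0.55,0.98,0,0],[-0.55,0.98,0,0],[-0.55,0.98,0,0],[-0.55,0.98,0,0],[-0.55,0.98,0,0],[0,0,0,0]]]'; python3 w.py w3
```

```text
t: 11.32
tcp_pos: [0.6273, 0.1223, 0.1912]
tool_rot: [-0.13, 0.992, 0.0, 0.0]
force: [0.5, -0.4, -2.3]
finger_gap: 0.388
gripper_force: 37.0
[0.62731462 0.12230564 0.19120888] [ 0.45911721 -0.417915   -2.34692809] 0.3880570663794338
```

View pics/w3.png

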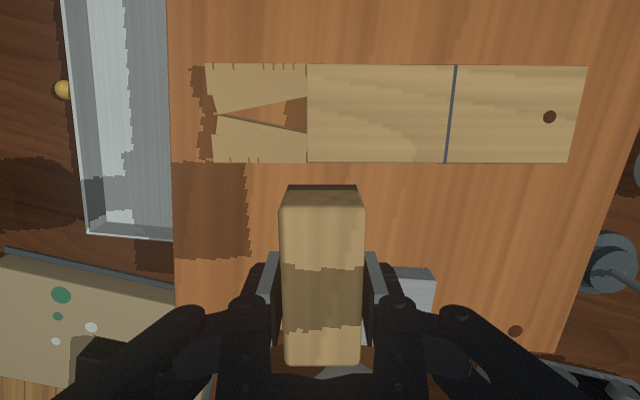

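w3 shows the whole pin: edges at rows 65 and 163, scribed line from (456,65) to (446,163), nose at col ~208, tail at (588,67)–(568,163), station front edge near cols 167–175.

Run:
```python
from m import *
z=np.load('pics/w3.npz');K,T=z['K'],z['T'];im=cv2.imread('pics/w3.png')
h=cv2.cvtColor(im,cv2.COLOR_BGR2HSV).astype(int);H,S,V=h[...,0],h[...,1],h[...,2]
for uv in [(380,100),(500,100),(240,90),(380,50),(500,190),(451,110)]: print(uv,h[uv[1],uv[0]],end=' ')
print()
ang=lambda v:np.degrees(np.arctan2(v[1],v[0]))
L=ray(K,T,[(456,66),(446,162)],.113)[:,:2];print('line',L.round(4),L.mean(0),ang(L[1]-L[0]),np.linalg.norm(L[0]-L[1]))
m=(S<125)&(V>120);m[:55]=0;m[172:]=0;m[:,:195]=0;m[:,600:]=0
m=cv2.morphologyEx(m.astype(np.uint8),cv2.MORPH_CLOSE,np.ones((9,9)))
print('pin',rect(K,T,m,.113))
g=im.astype(float).mean(2)
def edge(cols,rows,horizontal):
    pts=[]
    return pts
E=[]
gx=cv2.GaussianBlur(S.astype(np.float32)*0+im[...,2].astype(np.float32),(5,5),0)
for v in list(range(5,60,5))+list(range(180,215,5)):
    r=gx[v,150:200];E.append((150+np.argmax(np.diff(r))+.5,v))
print(E[::3])
P=ray(K,T,E,.095);f=np.polyfit(P[:,0],P[:,1],1);r=P[:,1]-np.polyval(f,P[:,0]);print('edge',f,np.degrees(np.arctan(f[0])),abs(r).max())
C=ray(K,T,[(206,65),(212,163),(568,163),(588,67)],.113)[:,:2];print(C.round(4),ang(C[0]-C[3]),ang(C[1]-C[2]))
# height check with depth
d=z['d'];
for u,v in [(380,100),(500,190),(320,230),(320,330)]:
    p=np.array([(u-K[0,2])/K[0,0],-(v-K[1,2])/K[1,1],-1])*d[v,u];print((T[:3,:3]@p+T[:3,3]).round(4))
```

```text
(380, 100) [ 19  97 161] (500, 100) [ 19  98 158] (240, 90) [ 19  97 160] (380, 50) [ 14 143 152] (500, 190) [ 14 144 150] (451, 110) [98 25 81] 
line [[0.517  0.1761]
 [0.5729 0.1915]] [0.54495901 0.1838011 ] 15.314123029361745 0.05795326208077024
pin (array([0.55368921, 0.1489157 ]), 104.68359088897705, (229.17709350585938, 59.809329986572266))
[(np.float64(166.5), 5), (np.float64(167.5), 20), (np.float64(167.5), 35), (np.float64(167.5), 50), (np.float64(192.5), 185), (np.float64(188.5), 200)]
edge [ 0.24717379 -0.13386104] 13.883737636834057 0.017948629900516336
[[0.5548 0.0321]
 [0.6125 0.0452]
 [0.5532 0.2681]
 [0.4973 0.2525]] -75.38388048227625 -75.11353560853206
[0.5472 0.1384 0.1126]
[0.5839 0.244  0.0944]
[0.6    0.1146 0.2123]
[0.6441 0.1263 0.2116]
```

```bash
python3 -m handwheel '[[[0.64,0.84,0,0],[0.64,0.84,0,0],[0.64,0.83,0,0],[0.63,0.83,0,0],[0,0,0,0],[0,0,0.7,0],[0,0,0.7,0],[0,0,0.5,0],[0,0,0.3,0],[0,0,0,0],[0,0,0,0]]]'; python3 -c "
from h import *
for i in range(3): snapshot('top');print(sense()['force'].round(2))"
python3 -m handwheel '[[[0,0,0.1,0],[0,0,0.08,0],[0,0,0,0],[0,0,0,0]]]'
```

```text
t: 12.75
tcp_pos: [0.5445, 0.1851, 0.1368]
tool_rot: [-0.129, 0.992, -0.0, 0.001]
force: [-0.3, 0.5, -0.2]
finger_gap: 0.391
gripper_force: 37.0
[ 0.98 -0.1  -0.2 ]
[-0.4  -0.44 -1.04]
[-0.   -0.78 -1.6 ]
t: 13.4
tcp_pos: [0.544, 0.1851, 0.1318]
tool_rot: [-0.129, 0.992, 0.0, -0.0]
force: [-0.8, -0.7, -0.4]
finger_gap: 0.394
gripper_force: 37.0
```

```bash
for i in 1 2; do python3 -m handwheel '[[[0,0,0.04,0],[0,0,0.04,0],[0,0,0,0],[0,0,0,0]]]' | egrep 'tcp|force:'; done
```

```text
tcp_pos: [0.544, 0.1851, 0.1298]
force: [0.5, -0.3, -0.4]
gripper_force: 37.0
tcp_pos: [0.544, 0.185, 0.1278]
force: [-0.2, -0.2, -1.1]
gripper_force: 37.0
```

```bash
for i in 1 2; do python3 -m handwheel '[[[0,0,0.04,0],[0,0,0,0],[0,0,0,0]]]' | egrep 'tcp|force:'; done
```

```text
tcp_pos: [0.544, 0.185, 0.127]
force: [-0.1, 0.4, 0.5]
gripper_force: 37.2
tcp_pos: [0.544, 0.1851, 0.126]
force: [-1.8, -0.7, 2.3]
gripper_force: 37.5
```

```bash
python3 -m handwheel '[[[0,0,0.025,0],[0,0,0,0],[0,-0.1,0,0],[0,-0.2,0,0],[0,-0.2,0,0],[0,-0.2,0,0],[0,-0.2,0,0]]]' | egrep 'tcp|force:'; python3 -m handwheel '[[[0,-0.2,0,0],[0,-0.2,0,0],[0,-0.2,0,0]]]' | egrep 'tcp|force:'
```

```text
tcp_pos: [0.5501, 0.1632, 0.1253]
force: [-1.0, 3.5, 5.6]
gripper_force: 37.8
tcp_pos: [0.5539, 0.1487, 0.1253]
force: [-1.1, 3.9, 4.2]
gripper_force: 37.8
```

```bash
for i in 1 2; do python3 -m handwheel '[[[0,-0.2,0,0],[0,-0.2,0,0],[0,-0.2,0,0],[0,-0.2,0,0],[0,-0.2,0,0],[0,-0.2,0,0],[0,-0.2,0,0],[0,-0.2,0,0]]]'  | egrep 'tcp|force:'; done
python3 w.py w4
python3 - <<'E'
from m import *
z=np.load('pics/w4.npz');im=cv2.imread('pics/w4.png');h=cv2.cvtColor(im,cv2.COLOR_BGR2HSV).astype(int)
# pin pixels right of gripper
m=(h[...,1]<125)&(h[...,2]>110)&(h[...,0]>16)&(h[...,0]<24);m[:,:380]=0
x,y,w,hh=cv2.boundingRect(big(m));print(x,y,w,hh)
b=(h[...,1]<70)&(h[...,2]<110);b[:,:380]=0;b[:y]=0;b[y+hh:]=0
n,l,st,ce=cv2.connectedComponentsWithStats(b.astype(np.uint8))
for i in range(1,n):
    if st[i][4]>60: print(st[i],ce[i])
E
```

```text
tcp_pos: [0.5638, 0.11, 0.1252]
force: [-2.1, 4.2, 5.2]
gripper_force: 37.8
tcp_pos: [0.5739, 0.0714, 0.1252]
force: [-1.3, 3.9, 5.5]
gripper_force: 37.8
[0.57387764 0.07135465 0.12521642] [-1.31193406  3.88028612  5.50349444] 0.393643759553167
380 200 184 109
[540 200  29 109 444] [554.53378378 253.21621622]
[380 266  36  43 719] [392.55076495 293.35744089]
[442 305  26   4  68] [453.85294118 306.97058824]
```

```bash
python3 - <<'E'
from m import *
z=np.load('pics/w4.npz');print(ray(z['K'],z['T'],[(554.5,253.2)],.113))
E
python3 -m handwheel '[[[0,-0.2,0,0],[0,-0.2,0,0],[0,-0.2,0,0],[0,-0.2,0,0]]]'  | egrep 'tcp|force:'
```

```text
[[0.54231169 0.18231851 0.113     ]]
tcp_pos: [0.5789, 0.052, 0.1252]
force: [-0.5, 3.6, 6.0]
gripper_force: 37.9
```

```bash
python3 -m handwheel '[[[0,-0.2,0,0],[0,-0.2,0,0],[0,-0.2,0,0],[0,0,-0.4,0],[0,0,-0.9,0],[0,0,-0.9,0],[0,0,-0.4,0.7],[0,0,0,0.7],[0,0,0,0.7],[0,0,0,0.72],[0,0,0,0]]]'  | egrep 'tcp|force:|rot'
```

```text
tcp_pos: [0.5825, 0.0368, 0.1898]
tool_rot: [0.018, 1.0, -0.001, -0.001]
force: [0.6, 0.7, -1.3]
gripper_force: 37.0
```

```bash
python3 -m handwheel '[[[-0.08,-0.6,0,0],[-0.08,-1,0,0],[-0.08,-1,0,0],[-0.08,-1,0,0],[-0.08,-1,0,0],[-0.08,-1,0,0],[-0.08,-1,0,0],[-0.08,-1,0,0],[-0.08,-1,0,0],[-0.08,-1,0,0],[-0.08,-1,0,0],[-0.08,-1,0,0],[-0.08,-1,0,0],[-0.08,-1,0,0],[-0.08,-1,0,0],[-0.08,-0.3,0,0],[0,0,0,0]]]'  | egrep 't:|tcp|force:|rot'
```

```text
t: 22.45
tcp_pos: [0.6011, -0.3361, 0.19]
tool_rot: [0.019, 1.0, 0.0, -0.0]
force: [0.6, -0.5, -0.8]
gripper_force: 37.0
```

Down to z≈0.0178, settle, then check the force.

```bash
python3 -m handwheel '[[[0,0,0.9,0],[0,0,0.9,0],[0,0,0.9,0],[0,0,0.9,0],[0,0,0.9,0],[0,0,0.9,0],[0,0,0.7,0],[0,0,0.4,0],[0,0,0.2,0],[0,0,0.1,0],[0,0,0,0],[0,0,0,0]]]'  | egrep 't:|tcp|force:|rot'; python3 -m handwheel '[[[0,0,0.04,0],[0,0,0,0],[0,0,0,0]]]'  | egrep 't:|tcp|force:|rot'
```

```text
t: 23.95
tcp_pos: [0.6014, -0.3361, 0.0208]
tool_rot: [0.019, 1.0, -0.0, 0.0]
force: [-0.4, 0.5, -0.5]
gripper_force: 37.0
t: 24.32
tcp_pos: [0.6011, -0.3358, 0.0192]
tool_rot: [0.019, 1.0, -0.0, 0.0]
force: [0.6, 0.1, -0.4]
gripper_force: 37.0
```

```bash
python3 -m handwheel '[[[0,0,0.04,0],[0,0,0.04,0],[0,0,0,0],[0,0,0,0]]]'  | egrep 't:|tcp|force:'; python3 -m handwheel '[[[0,0,0,0],[0,0,0,0],[0,0,0,0],[0,0,0,0],[0,0,-0.6,0],[0,0,-1,0],[0,0,-1,0],[0,0,-1,0],[0,0,-1,0],[0,0,-1,0],[0,0,-1,0],[0,0,-1,0],[0,0,0,0]]]' 85 | egrep 't:|tcp|force:|gap'; python3 w.py w5
python3 - <<'E'
from m import *
z=np.load('pics/w5.npz');K,T=z['K'],z['T'];im=cv2.imread('pics/w5.png')
h=cv2.cvtColor(im,cv2.COLOR_BGR2HSV).astype(int);H,S,V=h[...,0],h[...,1],h[...,2]
w=np.zeros(H.shape,bool);w[125:300,235:400]=1
m=w&(H>=16)&(S<125)&(V>130)
print(rect(K,T,m,.039),cv2.boundingRect(big(m)))
E
```

```text
t: 24.82
tcp_pos: [0.6012, -0.3359, 0.0174]
tool_rot: [0.018, 1.0, -0.0, 0.0]
force: [0.7, 0.4, 0.4]
gripper_force: 37.2
t: 26.45
tcp_pos: [0.6025, -0.3369, 0.2108]
tool_rot: [0.018, 1.0, -0.002, 0.003]
force: [0.4, -0.5, -0.5]
finger_gap: 0.991
gripper_force: 0.0
[ 0.60251669 -0.33686287  0.21082441] [ 0.38788098 -0.5268278  -0.52545826] 0.9909314354051216
(array([ 0.5988894 , -0.33495364]), 177.02776336669922, (76.74656677246094, 35.477115631103516)) (305, 133, 40, 81)
```

```bash
python3 -m handwheel '[[[0.16,0.6,0,0],[0.16,1,0,0],[0.16,1,0,0],[0.16,1,0,0],[0.16,1,0,0],[0.16,1,0,0],[0.16,1,0,0],[0.16,1,0,0],[0.16,1,0,0],[0.16,1,0,0],[0.16,1,0,0],[0.16,1,0,0],[0.16,1,0,0],[0.16,1,0,0],[0.16,1,0,0],[0.16,1,0,0],[0.16,1,0,0],[0.16,1,0,0],[0.16,1,0,0],[0.16,1,0,0]]]'  | egrep 't:|tcp|force:'; python3 -m handwheel '[[[0.16,1,0,0],[0.1,1,0,0],[0,0.7,0,0],[0,0,0,0.95],[0,0,0,0.95],[0,0,0,0.95],[0,0,0,0.95],[0,0,0,0.95],[0,0,0,0.95],[0,0,0,0.95],[0,0,0,0.95],[0,0,0,0.95],[0,0,0,0.95],[0,0,0,0.95],[0,0,0,0.95],[0,0,0,0.85],[0,0,0,0]]]' | egrep 't:|tcp|force:|rot'; python3 w.py w6
```

```text
t: 29.0
tcp_pos: [0.5388, 0.1583, 0.2073]
tool_rot: [0.018, 1.0, 0.0, 0.0]
force: [-0.4, 0.4, 0.5]
gripper_force: 0.0
t: 31.12
tcp_pos: [0.5353, 0.2247, 0.2072]
tool_rot: [0.613, 0.79, -0.0, 0.0]
force: [0.5, 0.1, 0.3]
gripper_force: 0.0
[0.53530709 0.2246781  0.20718522] [0.50234599 0.13510695 0.30463436] 0.995874833074151
```

View pics/w6.png

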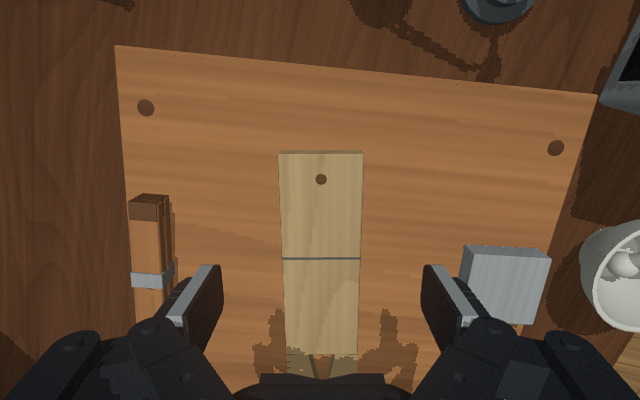

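w6: the pin's tail is between the open fingers (tail end row ~152, line row 258, cols 282–361). The ring clamp (left) and bench block (right) are clear of the finger path.

Run:
```python
from m import *
z=np.load('pics/w6.npz');K,T=z['K'],z['T'];im=cv2.imread('pics/w6.png')
h=cv2.cvtColor(im,cv2.COLOR_BGR2HSV).astype(int);H,S,V=h[...,0],h[...,1],h[...,2]
m=(H>=16)&(H<=24)&(S<125)&(V>110);m[:145]=0;m[300:]=0;m[:,:265]=0;m[:,380:]=0
l=[(np.nonzero(m[v])[0].min()-.5,v) for v in range(165,250,4)];r=[(np.nonzero(m[v])[0].max()+.5,v) for v in range(165,250,4)]
ang=lambda v:np.degrees(np.arctan2(v[1],v[0]))
for e in(l,r):
    P=ray(K,T,e,.113)[:,:2];f=cv2.fitLine(P.astype(np.float32),cv2.DIST_L2,0,.01,.01).ravel();print(ang(f[:2]),P.mean(0))
b=(S<70)&(V<130);b[:250]=0;b[266:]=0;b[:,:286]=0;b[:,358:]=0
v,u=np.nonzero(b);P=ray(K,T,[(u.mean(),v.mean())],.113)[0];q=np.polyfit(u,v,1);Q=ray(K,T,[(286,np.polyval(q,286)),(358,np.polyval(q,358))],.113);print('line mid',P,ang((Q[1]-Q[0])[:2]))
R_=R.from_quat(sense()['tool_rot']).as_matrix();print('tool x ang',ang(R_[:2,0]),'line in tool',(P-sense()['tcp_pos'])@R_)
# station back edge
E=[]
for u in range(180,520,20):
    c=im[30:130,u,2].astype(float);c=np.convolve(c,np.ones(5)/5,'same');E.append((u,32+np.argmax(np.diff(c)[2:-3])+.5))
B=ray(K,T,E,.095);f=np.polyfit(B[:,0],B[:,1],1);r=B[:,1]-np.polyval(f,B[:,0]);k=abs(r)<.004;f=np.polyfit(B[k,0],B[k,1],1);print('back',f,np.degrees(np.arctan(f[0])),k.mean())
t=np.arctan(f[0]);print('implied front intercept',f[1]-.32/np.cos(t))
```

```text
-75.37889 [0.50605391 0.21538636]
-75.47359 [0.56351802 0.23016679]
line mid [0.54612656 0.183956   0.113     ] 14.568635555592632
tool x ang 104.45908171781116 line in tool [-0.042106    0.00029504  0.09419467]
back [0.15690968 0.23681854] 8.9175513636398 1.0
implied front intercept -0.08709680954190904
```

```bash
python3 -m handwheel '[[[0,0,0.8,0],[0,0,0.9,0],[0,0,0.9,0],[0,0,0.8,0],[0,0,0.5,0],[0,0,0.3,0],[0,0,0,0],[0,0,0,0]]]' 68 | egrep 't:|tcp|force:|gap'
for i in 1 2 3; do python3 -m handwheel '[[[0,0,0.04,0],[0,0,0.04,0],[0,0,0,0]]]' | egrep 't:|tcp|force:|gap'; done
```

```text
t: 32.17
tcp_pos: [0.5358, 0.2246, 0.1028]
tool_rot: [0.613, 0.79, 0.001, 0.0]
force: [0.7, -0.0, 0.2]
finger_gap: 0.793
gripper_force: 0.0
t: 32.55
tcp_pos: [0.5353, 0.2245, 0.1003]
tool_rot: [0.613, 0.79, 0.0, 0.0]
force: [0.8, 0.4, 0.6]
finger_gap: 0.793
gripper_force: 0.0
t: 32.92
tcp_pos: [0.5352, 0.2245, 0.098]
tool_rot: [0.613, 0.79, -0.0, -0.0]
force: [-0.3, 0.7, -0.3]
finger_gap: 0.797
gripper_force: 0.0
t: 33.3
tcp_pos: [0.5352, 0.2245, 0.0961]
tool_rot: [0.613, 0.79, -0.0, -0.0]
force: [-0.7, -0.6, -0.1]
finger_gap: 0.798
gripper_force: 0.0
```

```bash
for i in 1 2 3 4 5; do python3 -m handwheel '[[[0,0,0.04,0],[0,0,0.02,0],[0,0,0,0]]]' | egrep 'tcp|force:'|grep -v grip; done
```

```text
tcp_pos: [0.5353, 0.2245, 0.0946]
force: [0.3, 1.1, -0.8]
tcp_pos: [0.5353, 0.2245, 0.0931]
force: [-0.5, -0.4, -0.0]
tcp_pos: [0.5353, 0.2245, 0.0916]
force: [-0.1, -0.2, 0.2]
tcp_pos: [0.5353, 0.2245, 0.0901]
force: [0.6, -0.1, 0.1]
tcp_pos: [0.5352, 0.2245, 0.0886]
force: [-0.7, 0.9, -0.9]
```

```bash
for i in 1 2; do python3 -m handwheel '[[[0,0,0.04,0],[0,0,0,0],[0,0,0,0]]]' | egrep 'tcp|force:'|grep -v grip; done
```

```text
tcp_pos: [0.5354, 0.2246, 0.088]
force: [-1.4, 0.6, 3.0]
tcp_pos: [0.5354, 0.2245, 0.0879]
force: [-1.8, -0.1, 10.0]
```

```bash
python3 -m handwheel '[[[0,0,-0.18,0],[0,0,0,0],[0,0,0,0]]]' | egrep 'tcp|force:'; python3 -m handwheel '[[[0,0,0,0],[0,0,0,0],[0,0,0,0],[0,0,0,0]]]' 50 60; python3 w.py w7
```

```text
tcp_pos: [0.5352, 0.2245, 0.0909]
force: [-0.6, 0.5, 0.0]
gripper_force: 0.0
t: 36.8
tcp_pos: [0.5354, 0.2245, 0.0913]
tool_rot: [0.613, 0.79, 0.0, 0.0]
force: [0.0, -0.5, 3.2]
finger_gap: 0.684
gripper_force: 66.9
[0.53539914 0.2245402  0.09126061] [ 0.00633624 -0.50931312  3.24597207] 0.6839933967359448
```

```bash
python3 -m handwheel '[[[0,0,0,0.16],[0,0,0,0.16],[0,0,0,0.16],[0,0,0,0.16],[0,0,0,0.16],[0,0,0,0.15],[0,0,0,0],[-0.2,0,0,0],[-0.4,0.01,0,0],[-0.4,0.01,0,0],[-0.4,0.01,0,0],[-0.4,0.01,0,0],[-0.4,0.01,0,0],[-0.2,0,0,0]]]' | egrep 't:|tcp|force:|rot'; python3 w.py w8
```

```text
t: 38.6
tcp_pos: [0.5457, 0.1646, 0.0912]
tool_rot: [0.652, 0.758, -0.0, -0.0]
force: [-0.9, 5.2, 4.6]
gripper_force: 67.2
[0.54568567 0.16462973 0.09121532] [-0.87158289  5.18665759  4.60004361] 0.6879365866060853
```

View pics/w8.png

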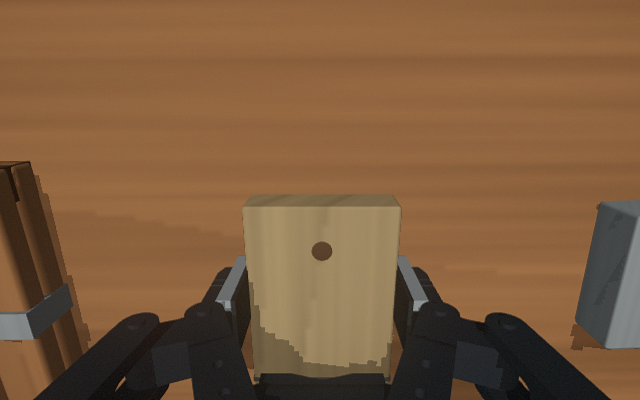

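w8: the gripped tail sits squarely between the pads (tail end row ~208, cols 244–400), with the ring clamp and bench block well clear. I'll keep sliding, stop about 10 mm short, and measure from the top and side cameras.

```bash
python3 -m handwheel '[[[-0.2,0,0,0],[-0.4,0.01,0,0],[-0.4,0.015,0,0],[-0.4,0.015,0,0],[-0.4,0.015,0,0],[-0.4,0.015,0,0],[-0.4,0.015,0,0],[-0.4,0.015,0,0],[-0.4,0.015,0,0],[-0.4,0.01,0,0],[-0.4,0.01,0,0],[-0.2,0,0,0],[0,0,0,0]]]' | egrep 't:|tcp|force:|rot'; python3 w.py w9
python3 - <<'E'
from h import *
a,_=snapshot('top');b,_=snapshot('side');save('t2',a);save('s2',b)
o=np.zeros((500,800,3),np.uint8);o[:,:400]=cv2.resize(a[120:245,290:390],(400,500),interpolation=cv2.INTER_CUBIC);o[:,400:]=cv2.resize(b[130:280,280:400],(400,500),interpolation=cv2.INTER_CUBIC);save('c2',o)
E
```

```text
t: 40.28
tcp_pos: [0.5654, 0.0565, 0.0912]
tool_rot: [0.651, 0.759, -0.0, 0.0]
force: [-0.5, 2.1, 5.4]
gripper_force: 67.3
[0.56539218 0.05645535 0.09122535] [-0.51129037  2.13819235  5.41843978] 0.6807170395356544
```

View pics/c2.png

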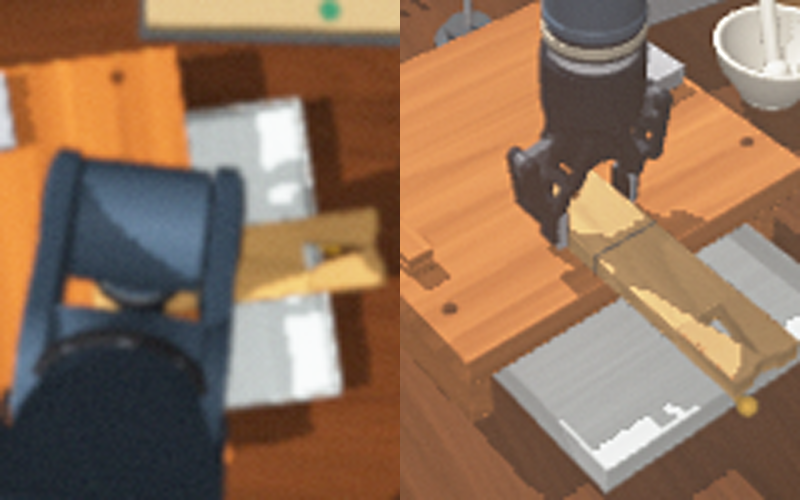

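The side view clearly shows the scribed line, at about px (338,211)–(355,198), just inside the front edge, which runs from about (301,238) to (400,178). I'll measure both.

```bash
cat > meas.py <<'E'
import sys
from m import *
K,T=cam('side');im=cv2.imread(sys.argv[1]).astype(np.float32);shift=float(sys.argv[2]) if len(sys.argv)>2 else 0
h=cv2.cvtColor(im.astype(np.uint8),cv2.COLOR_BGR2HSV).astype(int)
V=cv2.GaussianBlur(im[...,2],(3,3),0)
ang=lambda v:np.degrees(np.arctan2(v[1],v[0]))
A,B=proj(K,T,[[.40,.155*.40-.0868,.095],[.72,.155*.72-.0868,.095]])
print('edge pred px',A,B)
E=[]
for t in np.linspace(.02,.98,60):
    u,v=A+t*(B-A);u=int(round(u));v0=int(round(v));c=V[v0-7:v0+8,u];g=np.diff(c);j=np.argmin(g)
    if g[j]<-12:
        w=g[max(j-1,0):j+2];E.append((u,v0-7+j+.5+(np.dot(w,np.arange(len(w))-(1 if j>0 else 0))/w.sum())))
P=ray(K,T,E,.095);f=np.polyfit(P[:,0],P[:,1],1)
for _ in range(8):
    r=P[:,1]-np.polyval(f,P[:,0]);k=abs(r-np.median(r))<max(.0015,1.5*np.median(abs(r-np.median(r))));f=np.polyfit(P[k,0],P[k,1],1)
print('edge',f,np.degrees(np.arctan(f[0])),k.sum(),len(E),'resid',np.std(r[k]))
s=sense();R_=R.from_quat(s['tool_rot']).as_matrix();print('tool x ang',ang(R_[:2,0]),s['tcp_pos'].round(4),s['force'].round(1))
# line: expected 42 mm noseward of tcp; darkest along pin axis for lateral offsets
L=[]
for y in np.linspace(-.024,.024,25):
    xs=np.linspace(-.056,-.030,105)
    X=s['tcp_pos']+np.outer(xs,R_[:,0])+y*R_[:,1];X[:,2]=.113
    p=proj(K,T,X).astype(np.float32);g=cv2.remap(im.mean(2),p[:,0].copy(),p[:,1].copy(),cv2.INTER_CUBIC).ravel()
    g=np.convolve(g,np.ones(5)/5,'same')[3:-3];i=np.argmin(g)
    if np.median(g)-g[i]>12: L.append(X[3+i])
L=np.array(L);q=np.polyfit(L[:,0],L[:,1],1);r=L[:,1]-np.polyval(q,L[:,0]);k=abs(r)<.0025;q=np.polyfit(L[k,0],L[k,1],1)
print('line',q,np.degrees(np.arctan(q[0])),k.sum(),len(L))
xm=(s['tcp_pos']-.042*R_[:,0])[0];print('line mid',xm,np.polyval(q,xm),'dist line->edge mm',1e3*(np.polyval(q,xm)-np.polyval(f,xm))*np.cos(np.arctan(f[0])), 'to prior edge',1e3*(np.polyval(q,xm)-.155*xm+.0868)*.988,'tool-based line dist to tcp',((np.array([xm,np.polyval(q,xm)])-s['tcp_pos'][:2])@R_[:2,0]))
E
python3 meas.py pics/s2.png
python3 - <<'E'
from m import *
z=np.load('pics/w9.npz');K,T=z['K'],z['T'];im=cv2.imread('pics/w9.png')
V=cv2.cvtColor(im,cv2.COLOR_BGR2HSV)[...,1].astype(float)
h=cv2.cvtColor(im,cv2.COLOR_BGR2HSV).astype(int)
m=(h[...,0]>=16)&(h[...,0]<=24)&(h[...,1]<130)&(h[...,2]>100)
E=[]
g=cv2.GaussianBlur(im[...,2].astype(np.float32),(3,3),0)
for u in range(260,386,6): c=g[196:222,u];E.append((u,196+np.argmax(np.diff(c))+.5))
P=ray(K,T,E,.113);f=np.polyfit(P[:,0],P[:,1],1);r=P[:,1]-np.polyval(f,P[:,0]);k=abs(r)<.002;f=np.polyfit(P[k,0],P[k,1],1)
print('tail',np.degrees(np.arctan(f[0])),k.mean(),E[::5]);s=sense();R_=R.from_quat(s['tool_rot']).as_matrix()
print('tail in tool',((P[k].mean(0)-s['tcp_pos'])@R_))
E
```

```text
edge pred px [292.0141333  243.27000376] [392.12462106 184.62298345]
edge [ 0.15654669 -0.08705082] 8.897252153430571 32 44 resid 0.00037610079638379163
tool x ang 98.69843379250844 [0.5654 0.0565 0.0912] [0.6 1.2 5.3]
line [ 0.15295157 -0.07285017] 8.696085006348742 25 25
line mid 0.5717171957700482 0.014594871098222259 dist line->edge mm 11.999122887573739 to prior edge 12.625361284818414 tool-based line dist to tcp -0.042349959970541765
tail 8.696802507302614 1.0 [(260, np.float64(206.5)), (290, np.float64(206.5)), (320, np.float64(206.5)), (350, np.float64(206.5)), (380, np.float64(206.5))]
tail in tool [ 0.03781231 -0.0009791  -0.02183044]
```

```bash
python3 -m handwheel '[[[-0.1,0,0,-0.03],[-0.12,0,0,0],[-0.12,0,0,0],[-0.1,0,0,0],[-0.045,0,0,0],[0,0,0,0],[0,0,0,0]]]' | egrep 't:|tcp|force:|rot'
python3 - <<'E'
from h import *
b,_=snapshot('side');save('s3',b)
save('c3',cv2.resize(b[130:280,280:400],(480,600),interpolation=cv2.INTER_CUBIC))
E
python3 meas.py pics/s3.png
```

```text
t: 41.3
tcp_pos: [0.567, 0.0453, 0.0912]
tool_rot: [0.65, 0.76, -0.0, -0.0]
force: [-1.4, 4.0, 5.5]
gripper_force: 67.3
edge pred px [292.0141333  243.27000376] [392.12462106 184.62298345]
edge [ 0.15673836 -0.08714   ] 8.90797120496656 33 55 resid 0.00036044580020109813
tool x ang 98.8904986795041 [0.567  0.0453 0.0912] [-1.4  3.7  5. ]
line [ 0.15726561 -0.08666793] 8.937453824155952 24 24
line mid 0.5735358423874248 0.003529540297694228 dist line->edge mm 0.7651354447460686 to prior edge 1.414306910911666 tool-based line dist to tcp -0.042291019758847005
```

View pics/c3.png

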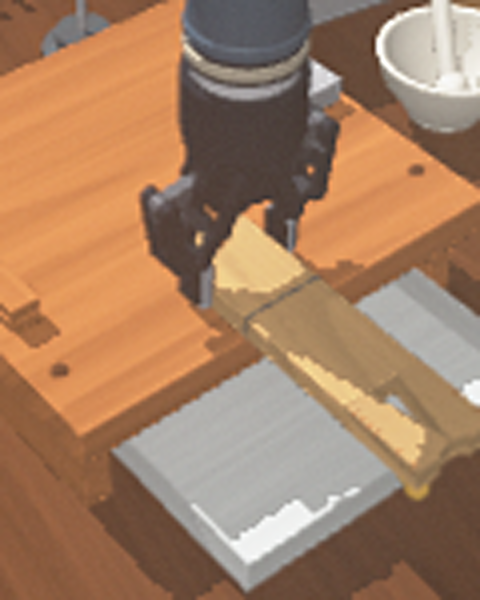

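The line lies within about 1 mm of the edge and parallel to it, with the pin level and held. One last 1 mm nudge.

```bash
python3 -m handwheel '[[[-0.04,0,0,0],[0,0,0,0],[0,0,0,0],[0,0,0,0]]]' | egrep 't:|tcp|force:|rot'
python3 - <<'E'
from h import *
b,_=snapshot('side');save('s4',b)
E
python3 meas.py pics/s4.png
```

```text
t: 41.85
tcp_pos: [0.5671, 0.0444, 0.0912]
tool_rot: [0.65, 0.76, -0.0, -0.0]
force: [-1.4, 3.9, 5.6]
gripper_force: 67.3
edge pred px [292.0141333  243.27000376] [392.12462106 184.62298345]
edge [ 0.15627491 -0.08692601] 8.882052111004546 33 53 resid 0.00035701154308706947
tool x ang 98.89516329434748 [0.5672 0.0444 0.0912] [0.4 4.9 6.3]
line [ 0.1597639  -0.08895792] 9.077086656998043 25 25
line mid 0.573673392877176 0.0026943773090787326 dist line->edge mm -0.030003997224276633 to prior edge 0.568101396159052 tool-based line dist to tcp -0.042240115205862266
```

```bash
python3 -c "
from station import sign_off
print(sign_off())"
```

```text
the job is handed in; nothing more can be done
None
```

The pin's top face is dressed, the emery block is back flat on the mat, and the pin is held level and square (within about 0.2°) with its scribed line on the front edge (under 1 mm off by camera). The job was handed in after about 42 s, with the gripper still holding the pin for you to clamp.

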